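Clear the box lid, then hold it open at 50 degrees

TASK

Take the grey cartridge off the wooden lid of the white box and lay it flat, label up, in the top tray of the black organizer, setting it down rather than dropping it. Then lift the lid (it has a black handle at the front) with the gripper and hold it open at 50 degrees, within about 5 degrees, so that I can reach into the box: it falls shut if you let go, so finish while still holding it, steady. Leave everything else where it stands.

Things in the scene. Friction and masses are not known exactly. Their poses are not given: they have to be found in the camera images.
- cart_center (a point): Grey cartridge with a red label on top, loose, 72 x 56 x 16 mm (its x, y, z), 80 g give or take 30 percent; it lies flat on the box lid, label up. The point is its centre, half-way up; x along its 72 mm length, y across its 56 mm width, z up out of the label.
- tray (a point): Centre of the floor of the top tray of the black three-tier organizer (fixed). The top tray has a thin grey liner and is open above: 232 mm (x) by 182 mm (y) inside, rim 31 mm above this point; walls 4 mm. The floor of the top tray is 134 mm above the sideboard. z up. The organizer stands left or right of the box.
- lid_handle (a point): Middle of the lid's black T handle: a round bar 14 mm thick and 50 mm long, parallel to the hinge, on one 10 mm thick stem at its middle. With the lid shut it is 34 mm above the lid's upper face (142 mm above the sideboard), 28 mm in from the lid's front edge. Axes turn with the lid: shut, z up, y along bar and hinge, x level from handle to hinge.
- lid_hinge (a point): Middle of the hinge line of the lid, at the top of the far wall of the white box, 100 mm above the sideboard. In the lid's frame the handle's middle is at x = -175 mm, z = +42 mm from here. Box 200 (x) by 240 (y) by 100 mm, fixed; lid 206 x 248 x 8 mm, pale wood, 0.3 kg give or take 30 percent, upper face 108 mm above the sideboard when shut.
- lid (a joint): Opening angle of the lid in rad: 0 shut, growing as the handle side rises; stops at 1.9. The hinge is free, with no spring or friction to speak of: let go below about 1.5 the lid falls shut. 50 degrees is 0.873.
- spare: Blue cartridge with yellow label, same size as the grey one, loose on the sideboard behind the box; leave alone. Origin at the centre of its underside.
- holder: Empty stainless steel tealight holder, 52 mm across, 35 mm high, loose behind the box; leave alone. Origin at the centre of its underside.
- vase: White ceramic vase, 84 mm across, 160 mm high, loose behind the box; leave alone. Origin at the centre of its underside.
- controller: Pink game controller, about 100 x 160 x 40 mm, loose on a round cork mat (220 mm across, 5 mm thick) on the side of the box away from the organizer; leave alone. Origin at the centre of its underside.
Things that resemble listed ones, but are neither listed nor needed, are in the scene too. Of the things shaped like the part that bears cart_center, the grey one is meant.

How it is judged:
By the outcome, as a careful person would: the job done as asked, in the order asked, and still so for the second after the job is handed in, while the arm keeps its last pose, push and grip.
It also fails if it takes over 56 s, if anything falls off the work surface, if the arm or the gripper's body presses on something with over 40 N, if the wrist force passes 120 N, or if a joint passes its speed limit or range.

ROBOT

A 6-joint arm with a two-finger parallel gripper is mounted at the origin on the work surface. World frame = base frame: x ahead of the robot, y to its left, z up, the work surface at z = 0. Lengths are in m, angles in rad, forces in N, time in s.
With the tool pointing down it reaches from about 0.275 to 0.825 m from the base axis. Payload 4.9 kg.
Tool frame: the origin (TCP) lies at the very end of the fingers, on their centre line; the grasp point (between the pads) lies bot.tcp_to_grasp behind it (bot.tcp_to_grasp is the distance from the TCP to the grasp point, in m); y points along the fingers, z is the direction in which the jaws open and shut, and the axes are right-handed (so a half turn about y gives the same grasp; the last joint's range is limited). The gripper opens to 85 mm and grips with 20 to 120 N. Pads are 22 mm wide; open, the fingers measure 114 mm over their backs; the gripper's body (76 mm by 85 mm) begins 54 mm behind the grasp point. The pads swing forward as they close: fully open they stand 13 mm farther back than shut.
Start: joints at [-1.246, 0.326, -0.193, 1.052, 0, 1.437], TCP at [0.244, -0.493, 0.231] pointing down, gripper open.
Joint ranges: [-2.65, 2.65], [-0.97, 1.79], [-1.3, 1.35], [-1.93, 2.1], [-1.47, 1.37], [-3.14, 3.14]. Speed limits (rad/s): [2.57, 2.57, 3.14, 3.14, 3.14, 3.14].

INTERFACE

Orientations are given as a rotation vector (axis times angle).
In Python, from plant import bot gives the robot as it stands.
- The arm moves only by the tool drive_tool, never from a script. Its argument "motion" is a list of rows, each a list of 7 numbers: the turn, a rotation vector about the world's x, y, z in rad, then the shift along the world's x, y, z in m, then the closure, from -1 (fully open) to 1 (shut), so that 0 is half open. In form: [[rx, ry, rz, x, y, z, grip], ...]. A call has 1 to 10 rows; each row is the pose to reach, as a shift and turn from the pose commanded when the call began; what a row does not reach only later rows make up. A row lasts 1/10 s, in which the tool goes at most 50 mm and 8.59 degrees, less where a joint would pass 70% of its speed; a pose out of reach is approached as far as the arm can. A call with a gripper value outside its range is refused whole. The fingers move at their own pace and stop on an object; "newtons" is the grip in N (left out, the last holds). Time passes only in rows, so rows that repeat a pose let the fingers close. It gives the time, the measured TCP pose, the force and the opening at its end, in the units of the state.
- bot.read_state(): the state, without advancing time (a new reading comes with each control period).
- bot.camera(name): name is "scene" or "top" or "wrist"; returns a dict with "image" (420x560x3 uint8, red, green, blue), "z_map" (420x560 float32, m along the optical axis (not along the pixel's ray), 0 where there is no reading), "mtx" (3x3 intrinsics, pixels), "rvec" (rotation vector, rad) and "tvec" (3), from world to camera coordinates, as OpenCV has them. Camera axes: x right, y down, z forward; pixel columns grow to the right and rows downward; lengths in m; the calibration is good to about 2 mm. A picture is of the moment at which its call begins.
- bot.sign_off(): hands the job in, once; it reports no verdict.
Trained networks look in the newest picture that a camera, given by its name, has taken for a name from the list of things; names that differ only in an ending like _2 or _b are one class to them, and where a whole thing is asked for, a point or a joint stands for the part that bears it (a point fixed in the world has none). Each returns a list of dicts, best first, with "p" (0 to 1); they miss things now and then, are a little off and sometimes report something else, mostly with a low value. They report only what shows in the picture. A call takes as long as a camera call. They do not tell look-alikes from the thing itself.
- bot.recognise(name, camera): "extent" ([centre column, centre row, width, height] in pixels, round what is visible of it).
- bot.regions_of(name, camera): "mask" (420x560 bool, what is visible of it) and "extent" ([centre column, centre row, width, height] in pixels, round what is visible of it).
- bot.pinpoint(name, camera): "location" ([column, row] in pixels: a listed point, or the origin of a listed thing).
The state is a dict: "time_s": time; "joint_pos": joint angles; "joint_vel": joint speeds; "tau": joint torques, N m; "tool_pos": TCP position; "orientation": TCP orientation; "force": force on the tool from outside, world axes, zero at the start; "ft_torque": the same for the moment, N m; "width": finger opening in m.
Only numpy, scipy, OpenCV 4.12 (cv2) and the standard library are available. Lean on these libraries where they do the work, as an engineer would, in place of code of your own. Each camera call takes 0.05 s, during which the arm holds its last target. There are 200 camera calls.

## Working session

There is one attempt and no reset: what is moved stays moved. The work goes in short steps, Python scripts to look and compute and a tool call to move; the robot and the scene stay as the last step left them, time stands still between calls to the robot, and variables do not carry over. Pictures are saved under pics/ and viewed, about 8 in all and at most 12, crops included, and the job is handed in when it is done.

Besides the shell and the picture viewer there is one more tool, called after "Request:" by a JSON object that holds its "op" and its "data". drive_tool: Moves the arm, as the interface text tells. Its arguments: {"type":"object","properties":{"motion":{"type":"array"},"newtons":{"type":"number"}},"required":["motion"]}

```bash
mkdir -p pics; cat > h.py <<'E'
import numpy as np, cv2
from plant import bot
def world(c,u,v,z=None):
    R,_=cv2.Rodrigues(np.array(c["rvec"],float));t=np.array(c["tvec"],float).ravel();K=np.array(c["mtx"])
    r=np.linalg.inv(K)@np.array([u,v,1.])
    if z is None: return R.T@(r*c["z_map"][int(round(v)),int(round(u))]-t)
    o=-R.T@t;d=R.T@r
    return o+d*(z-o[2])/d[2]
def cloud(c):
    R,_=cv2.Rodrigues(np.array(c["rvec"],float));t=np.array(c["tvec"],float).ravel();K=np.array(c["mtx"])
    v,u=np.mgrid[:420,:560];r=np.stack([u,v,np.ones_like(u)],-1)@np.linalg.inv(K).T
    return (r*c["z_map"][...,None]-t)@R
def save(c,n): cv2.imwrite(f"pics/{n}.png",np.ascontiguousarray(c["image"][...,::-1]))
E
python3 - <<'E'
from h import *
np.set_printoptions(precision=4,suppress=True)
s=bot.read_state();print(s["tool_pos"],s["orientation"],s["width"],s["force"],bot.tcp_to_grasp)
for cam in("scene","top"):
    c=bot.camera(cam);save(c,cam+"0")
    for n in("cart_center","tray","lid_handle","lid_hinge","spare","controller"):
        for d in bot.pinpoint(n,cam)[:3]:
            u,v=d["location"];
            if 0<=u<559 and 0<=v<419: print(cam,n,round(d["p"],2),np.round([u,v]),world(c,u,v))
E
python3 -c "
import cv2,numpy as np
cv2.imwrite('pics/both.png',cv2.resize(np.vstack([cv2.imread('pics/scene0.png'),cv2.imread('pics/top0.png')]),(400,600)))"
```

```text
[ 0.2434 -0.4926  0.2305] [-0.4594  1.9682 -1.9648] 0.08501522617602796 [-0.4492  0.276   0.4696] 0.0187
scene cart_center 0.77 [270. 214.] [ 0.6005 -0.04    0.1233]
scene cart_center 0.73 [198. 321.] [ 0.6859 -0.3253  0.0146]
scene cart_center 0.63 [215. 202.] [ 0.346  -0.046   0.0168]
scene tray 0.64 [342. 138.] [0.4684 0.3564 0.1338]
scene lid_handle 0.59 [250. 182.] [ 0.482  -0.0135  0.1477]
scene lid_hinge 0.7 [307. 218.] [0.6466 0.0439 0.0951]
scene spare 0.64 [371. 249.] [0.7872 0.1467 0.0224]
scene spare 0.63 [304. 218.] [0.6519 0.0295 0.1041]
scene controller 0.64 [142. 287.] [ 0.5293 -0.3796  0.0369]
top cart_center 0.85 [252. 307.] [0.3482 0.0819 0.0177]
top cart_center 0.67 [315. 210.] [ 0.5831 -0.0333  0.1242]
top cart_center 0.64 [423. 193.] [ 0.6905 -0.3065  0.0149]
top tray 0.72 [142. 233.] [0.4766 0.3384 0.1374]
top lid_handle 0.86 [297. 251.] [ 0.4837 -0.007   0.1493]
top lid_handle 0.44 [292. 180.] [0.6494 0.0279 0.1115]
top lid_hinge 0.68 [292. 179.] [0.6546 0.0289 0.1071]
top spare 0.84 [246. 138.] [0.7761 0.1678 0.0173]
top spare 0.63 [310. 208.] [ 0.5877 -0.0234  0.1228]
top controller 0.86 [439. 270.] [ 0.4983 -0.3533  0.0335]
```

View pics/top0.png

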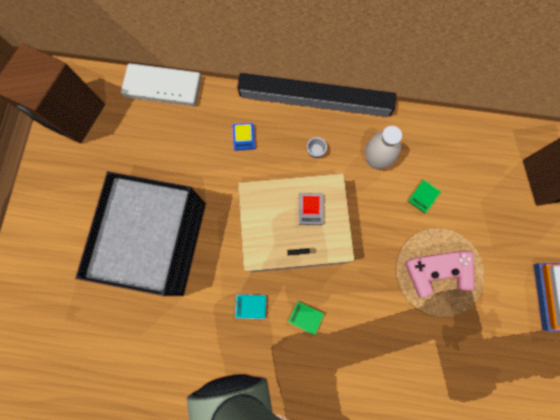

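View pics/scene0.png

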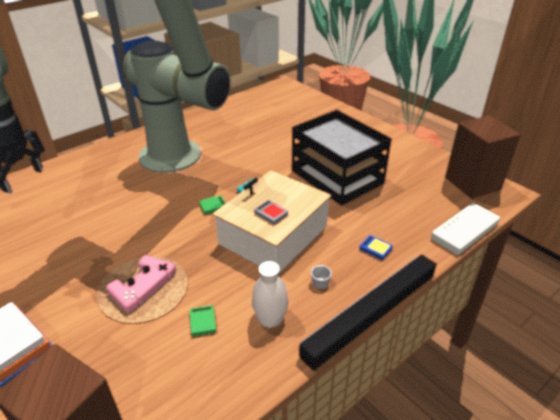

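Top view: grey cartridge with red label on the lid at (312,208), handle bar at (301,252), organizer tray at (142,233); decoy green and teal cartridges lie on the table. Next I fit the geometry from the depth map.

```bash
python3 - <<'E'
from h import *
np.set_printoptions(precision=4,suppress=True)
c=bot.camera("top");P=cloud(c);v,u=np.mgrid[:420,:560]
def rect(n,m):
    q=P[m];r=cv2.minAreaRect(q[:,:2].astype(np.float32)*1000)
    print(n,m.sum(),"c",np.array(r[0]),"size",np.array(r[1]),"ang",r[2],"z",np.median(q[:,2]),q.mean(0))
    return r
box=(u>235)&(u<360)&(v>170)&(v<275);z=P[...,2]
rect("lid",box&(z>.098)&(z<.16))
cart=box&(z>.1165)&(z<.135)&(v<232)&(u>292)&(u<330)
rect("cart",cart)
h=box&(z>.130)&(z<.16)&(v>240)
rect("handle",h)
im=c["image"].astype(int)
red=box&(im[...,0]>150)&(im[...,1]<60)
rect("label",red)
tr=(u>70)&(u<210)&(v>165)&(v<300)
rect("rim",tr&(z>.158)&(z<.175))
rect("floor",tr&(z>.125)&(z<.142))
print(P[208,290:335,2])
E
```

```text
lid 9497 c [556.0716   7.8521] size [207.022  248.1765] ang 13.367378234863281 z 0.10869150040530584 [0.5524 0.0075 0.1104]
cart 778 c [586.1488 -24.6159] size [72.1655 55.0826] ang 7.129672527313232 z 0.12463205860025073 [ 0.5849 -0.0247  0.1246]
handle 148 c [482.6999  -9.4983] size [13.4339 49.7526] ang 12.946943283081055 z 0.14807588295943652 [ 0.4822 -0.0095  0.1478]
label 258 c [499.0314 -23.8443] size [231.1215  35.9423] ang 0.2272278517484665 z 0.12486851355386985 [ 0.5919 -0.0233  0.1318]
rim 1159 c [474.0788 343.576 ] size [191.9677 240.4152] ang 87.31289672851562 z 0.16505809059384452 [0.4742 0.3496 0.1645]
floor 8482 c [474.2502 342.2387] size [189.4556 239.3955] ang 87.3253173828125 z 0.1355384202579927 [0.4719 0.3477 0.1356]
[0.1089 0.1076 0.1101 0.1109 0.1105 0.1069 0.1081 0.1103 0.1106 0.1236
 0.1241 0.1244 0.1268 0.1243 0.1238 0.1247 0.1291 0.1254 0.1232 0.1244
 0.1233 0.1251 0.1227 0.1239 0.1274 0.1252 0.1272 0.1225 0.1248 0.1275
 0.1273 0.1251 0.1233 0.123  0.1106 0.1078 0.1078 0.1087 0.1095 0.1084
 0.109  0.1051 0.1076 0.107  0.1086]
```

```bash
cat >> h.py <<'E'
from scipy.spatial.transform import Rotation as Rn
def target(yaw_deg,tilt_deg=0,flip=False):
    "jaws (tool z) at yaw; y down; tilt: about horizontal axis normal to jaws, + = body away along jaw axis"
    a=np.radians(yaw_deg);z=np.array([np.cos(a),np.sin(a),0]);y=np.array([0,0,-1.])
    M=Rn.from_matrix(np.stack([np.cross(y,z),y,z],1))
    return Rn.from_rotvec(np.cross([0,0,1.],z)*np.radians(tilt_deg))*M
def turn(T):
    R0=Rn.from_rotvec(bot.read_state()["orientation"]);return (T*R0.inv()).as_rotvec()
E
python3 - <<'E'
from h import *
np.set_printoptions(precision=4,suppress=True)
s=bot.read_state();print(Rn.from_rotvec(s["orientation"]).as_matrix())
for y in(97.1,-82.9): print(y,turn(target(y)))
print(np.array([.586,-.0246,.2])-s["tool_pos"])
E
```

```text
[[-0.8966  0.      0.4428]
 [-0.4428 -0.0001 -0.8966]
 [-0.     -1.      0.0001]]
97.1 [-0.      0.0001  2.8067]
-82.9 [ 0.0001  0.     -0.3349]
[ 0.3424  0.4686 -0.0313]
```

Request:
{"op": "drive_tool", "data": {"motion": [[0,0,0.14,0.02,0.025,0.01,-1],[0,0,0.28,0.04,0.05,0.02,-1],[0,0,0.42,0.06,0.08,0.02,-1],[0,0,0.56,0.08,0.11,0.02,-1],[0,0,0.7,0.11,0.14,0.02,-1],[0,0,0.84,0.13,0.17,0.02,-1],[0,0,0.98,0.15,0.2,0.02,-1],[0,0,1.12,0.18,0.24,0.02,-1],[0,0,1.26,0.2,0.27,0.02,-1],[0,0,1.4,0.22,0.3,0.02,-1]]}}

```text
time_s: 1.75
tool_pos: [0.4645, -0.1916, 0.2515]
orientation: [-1.334, 0.989, -0.99]
force: [0.2, -1.4, 0.6]
width: 0.0859
```

Request:
{"op": "drive_tool", "data": {"motion": [[0,0,0.14,0.01,0.02,0,-1],[0,0,0.28,0.03,0.04,0,-1],[0,0,0.42,0.05,0.07,0,-1],[0,0,0.56,0.07,0.1,0,-1],[0,0,0.7,0.09,0.12,0,-1],[0,0,0.84,0.11,0.15,0,-1],[0,0,0.98,0.1224,0.1686,-0.01,-1],[0,0,1.12,0.1224,0.1686,-0.02,-1],[0,0,1.26,0.1224,0.1686,-0.03,-1],[0,0,1.4,0.1224,0.1686,-0.04,-1]]}}

```text
time_s: 2.75
tool_pos: [0.5861, -0.0241, 0.2107]
orientation: [-1.569, -0.097, 0.097]
force: [0.0, 0.2, 0.3]
width: 0.0854
```

```bash
python3 - <<'E'
from h import *
np.set_printoptions(precision=4,suppress=True)
s=bot.read_state();print(s["time_s"],s["tool_pos"],s["joint_pos"],s["force"],turn(target(97.1)),np.array([.586,-.0246,.111])-s["tool_pos"])
c=bot.camera("wrist");save(c,"w1")
E
```

```text
2.75 [ 0.5861 -0.0241  0.2107] [-0.1669  0.4075 -0.126   1.0375 -0.     -0.2906] [0.0213 0.1843 0.2734] [ 0.     -0.0002  0.0002] [-0.0001 -0.0005 -0.0997]
```

View pics/w1.png

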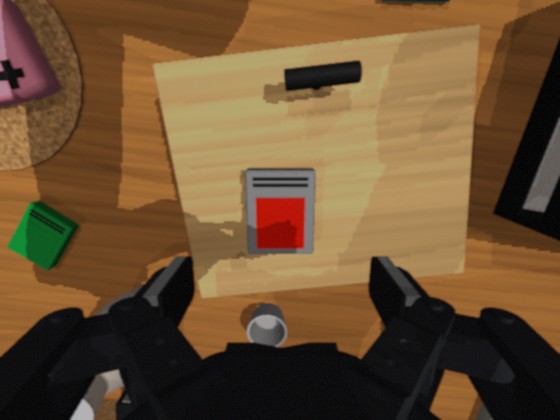

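The wrist view shows the cartridge square to the jaws and centred at column 280. Descending to grip.

Request:
{"op": "drive_tool", "data": {"motion": [[0,0,0,0,0,-0.02,-1],[0,0,0,0,-0.0005,-0.045,-1],[0,0,0,0,-0.0005,-0.065,-1],[0,0,0,0,-0.0005,-0.08,-1],[0,0,0,0,-0.0005,-0.09,-1],[0,0,0,0,-0.0005,-0.096,-1],[0,0,0,0,-0.0005,-0.098,-1],[0,0,0,0,-0.0005,-0.098,-1]], "newtons": 30}}

```text
time_s: 3.6
tool_pos: [0.5863, -0.0251, 0.1136]
orientation: [-1.569, -0.092, 0.091]
force: [0.7, 0.3, 1.1]
width: 0.0857
```

Request:
{"op": "drive_tool", "data": {"motion": [[0,0,0,0,0,0,0],[0,0,0,0,0,0,0.3],[0,0,0,0,0,0,0.6],[0,0,0,0,0,0,1],[0,0,0,0,0,0,1],[0,0,0,0,0,0,1],[0,0,0,0,0,0,1],[0,0,0,0,0,0,1]], "newtons": 30}}

```text
time_s: 4.4
tool_pos: [0.5865, -0.0251, 0.1142]
orientation: [-1.569, -0.093, 0.091]
force: [-1.6, 0.1, 6.0]
width: 0.0553
```

Request:
{"op": "drive_tool", "data": {"motion": [[0,0,0,0,0,0.005,1],[0,0,0,0,0,0.015,1],[0,0,0,0,0,0.035,1],[0,0,0,0,0,0.06,1],[0,0,0,0,0,0.09,1],[0,0,0,0,0,0.12,1],[0,0,0,0,0,0.12,1]], "newtons": 30}}

```text
time_s: 5.1
tool_pos: [0.5886, -0.0254, 0.2384]
orientation: [-1.571, -0.098, 0.086]
force: [0.4, -0.1, -0.2]
width: 0.0551
```

```bash
python3 - <<'E'
from h import *
np.set_printoptions(precision=4,suppress=True)
s=bot.read_state();print(s["time_s"],s["tool_pos"],s["joint_pos"],s["force"],s["width"])
print(turn(target(87.3)),np.array([.474,.343,0])-s["tool_pos"])
c=bot.camera("wrist");save(c,"w2")
t=bot.camera("top");P=cloud(t);z=P[...,2];v,u=np.mgrid[:420,:560]
print("lid max above 0.12 in cart area",z[190:225,295:325].min())
E
```

```text
5.1 [ 0.5886 -0.0254  0.2384] [-0.1684  0.3883 -0.0827  1.0917  0.     -0.2857] [ 0.3546 -0.069  -0.1804] 0.055101642845298934
[ 0.002   0.0078 -0.1644] [-0.1146  0.3684 -0.2384]
lid max above 0.12 in cart area 0.7461749497351698
```

View pics/w2.png

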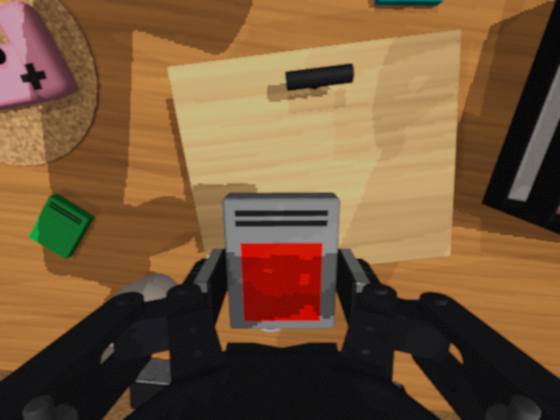

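The cartridge is held level. Moving it over the tray.

Request:
{"op": "drive_tool", "data": {"motion": [[0,0,-0.01,-0.005,0.015,0,1],[0,0,-0.03,-0.015,0.045,0,1],[0,0,-0.05,-0.03,0.09,0,1],[0,0,-0.07,-0.045,0.14,0,1],[0,0,-0.1,-0.06,0.19,0,1],[0,0,-0.12,-0.075,0.24,0,1],[0,0,-0.14,-0.09,0.29,0,1],[0,0,-0.16,-0.102,0.33,0,1],[0,0,-0.164,-0.11,0.355,0,1],[0,0,-0.164,-0.1134,0.368,0,1]]}}

```text
time_s: 6.2
tool_pos: [0.4705, 0.3448, 0.2317]
orientation: [-1.572, 0.036, -0.032]
force: [0.3, -0.0, -1.0]
width: 0.055
```

Request:
{"op": "drive_tool", "data": {"motion": [[0,0,0,0,0,0,1],[0,0,0,0,0,-0.015,1],[0,0,0,0,0,-0.035,1],[0,0,0,0,0,-0.055,1],[0,0,0,0,0,-0.07,1],[0,0,0,0,0,-0.08,1],[0,0,0,0,0,-0.084,1],[0,0,0,0,0,-0.084,1],[0,0,0,0,0,-0.084,1]]}}

```text
time_s: 7.1
tool_pos: [0.4732, 0.3428, 0.15]
orientation: [-1.57, 0.036, -0.038]
force: [-0.2, 0.2, -1.7]
width: 0.0549
```

```bash
python3 - <<'E'
from h import *
np.set_printoptions(precision=4,suppress=True)
s=bot.read_state();print(s["time_s"],s["tool_pos"],s["joint_pos"],s["force"],s["width"])
print(turn(target(87.3)),np.array([.474,.343,.141])-s["tool_pos"])
E
```

```text
7.1 [0.4732 0.3428 0.15  ] [ 0.5007  0.452  -0.2211  0.8967 -0.0001  0.548 ] [-0.1686  0.1696 -1.7422] 0.05490327232242005
[-0.0004  0.0009  0.0002] [ 0.0008  0.0002 -0.009 ]
```

Request:
{"op": "drive_tool", "data": {"motion": [[0,0,0,0,0,-0.002,1],[0,0,0,0,0,-0.004,1],[0,0,0,0,0,-0.006,1],[0,0,0,0,0,-0.007,1],[0,0,0,0,0,-0.0075,1],[0,0,0,0,0,-0.0075,1],[0,0,0,0,0,-0.0075,1]]}}

```text
time_s: 7.8
tool_pos: [0.4726, 0.343, 0.1418]
orientation: [-1.57, 0.037, -0.037]
force: [-0.3, -0.2, -1.1]
width: 0.0549
```

Request:
{"op": "drive_tool", "data": {"motion": [[0,0,0,0,0,-0.001,1],[0,0,0,0,0,-0.001,1],[0,0,0,0,0,-0.001,1]]}}

```text
time_s: 8.1
tool_pos: [0.4726, 0.343, 0.1408]
orientation: [-1.571, 0.037, -0.037]
force: [-0.3, 0.3, -1.2]
width: 0.055
```

Request:
{"op": "drive_tool", "data": {"motion": [[0,0,0,0,0,-0.001,1],[0,0,0,0,0,-0.001,1],[0,0,0,0,0,-0.001,1]]}}

```text
time_s: 8.4
tool_pos: [0.4727, 0.343, 0.1402]
orientation: [-1.57, 0.036, -0.037]
force: [-0.9, 0.2, 3.4]
width: 0.0551
```

The floor is taking the load (force rose from -1.2 to +3.4 N). Releasing.

Request:
{"op": "drive_tool", "data": {"motion": [[0,0,0,0,0,0,0.25],[0,0,0,0,0,0,0],[0,0,0,0,0,0,-0.4],[0,0,0,0,0,0,-0.8],[0,0,0,0,0,0,-0.8],[0,0,0,0,0,0.01,-0.8],[0,0,0,0,0,0.03,-0.8],[0,0,0,0,0,0.06,-0.8],[0,0,0,0,0,0.1,-0.8],[0,0,0,0,0,0.13,-0.8]]}}

```text
time_s: 9.4
tool_pos: [0.473, 0.3432, 0.2728]
orientation: [-1.569, 0.035, -0.038]
force: [1.1, -0.3, 1.0]
width: 0.077
```

```bash
python3 - <<'E'
from h import *
np.set_printoptions(precision=4,suppress=True)
s=bot.read_state();print(s["time_s"],s["tool_pos"],s["joint_pos"],s["force"],s["width"])
c=bot.camera("wrist");save(c,"w3");P=cloud(c);im=c["image"].astype(int)
red=(im[...,0]>150)&(im[...,1]<60)&(P[...,2]>.12)
print(red.sum(),np.median(P[red],0),P[red][:,2].std())
y=13.2;h=np.array([.4827,-.0095,.142])
for tilt in(25,-25):
  for yy in (y,y+180):
    T=target(yy,tilt);print(tilt,yy,"approach",T.as_matrix()[:,1],"turn",turn(T))
E
```

```text
9.4 [0.473  0.3432 0.2728] [ 0.5014  0.3667 -0.0268  1.175   0.      0.5482] [ 1.059  -0.2519  1.045 ] 0.0769838845865705
1707 [0.4793 0.3426 0.1506] 0.01693527525870294
25 13.2 approach [-0.4115 -0.0965 -0.9063] turn [-0.3585  0.3091 -1.2731]
25 193.2 approach [ 0.4115  0.0965 -0.9063] turn [-0.333  -0.3861  1.8122]
-25 13.2 approach [ 0.4115  0.0965 -0.9063] turn [ 0.3611 -0.2891 -1.2706]
-25 193.2 approach [-0.4115 -0.0965 -0.9063] turn [0.3117 0.3893 1.8173]
```

View pics/w3.png

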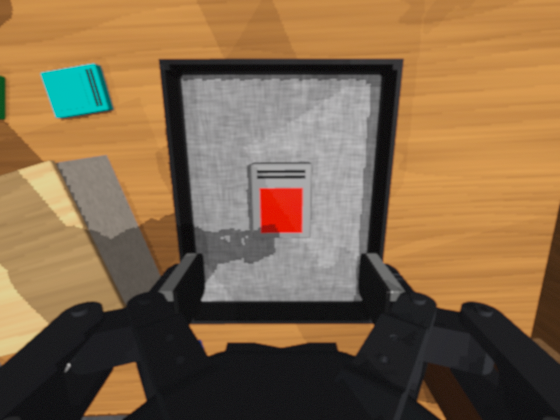

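The cartridge lies flat in the tray, with the label at (281,210) and its top at z = 0.15. Before gripping the handle I check in free air that the final tilted pose can be reached.

```bash
python3 - <<'E'
from h import *
np.set_printoptions(precision=4,suppress=True)
s=bot.read_state();T=target(13.2,42);print(turn(T),np.array([.565,.0099,.250])-s["tool_pos"],T.as_rotvec())
E
```

```text
[-0.6023  0.5115 -1.234 ] [ 0.0901 -0.3344 -0.0278] [-1.8829  1.4924 -0.6644]
```

Request:
{"op": "drive_tool", "data": {"motion": [[-0.05,0.04,-0.1,0,-0.03,0.01,0.2],[-0.1,0.09,-0.21,0.01,-0.06,0.02,0.2],[-0.15,0.13,-0.31,0.02,-0.09,0.03,0.2],[-0.2,0.17,-0.41,0.03,-0.12,0.03,0.2],[-0.25,0.21,-0.51,0.04,-0.16,0.03,0.2],[-0.3,0.255,-0.62,0.05,-0.19,0.03,0.2],[-0.35,0.3,-0.72,0.06,-0.22,0.02,0.2],[-0.4,0.34,-0.82,0.07,-0.25,0.01,0.2],[-0.45,0.385,-0.93,0.08,-0.29,0,0.2],[-0.5,0.43,-1.03,0.09,-0.32,-0.01,0.2]]}}

```text
time_s: 10.45
tool_pos: [0.5631, 0.0212, 0.2599]
orientation: [-1.871, 1.254, -0.551]
force: [0.9, 0.1, 0.6]
width: 0.034
```

```bash
python3 - <<'E'
from h import *
np.set_printoptions(precision=4,suppress=True)
s=bot.read_state();print(s["joint_pos"],s["force"],s["width"]);T=target(13.2,42);print(turn(T),np.array([.565,.0099,.250])-s["tool_pos"])
E
```

```text
[ 0.0066  0.8833  0.643   1.9367 -0.186   1.1836] [0.8983 0.0871 0.6451] 0.034039400189127114
[-0.1049  0.0765 -0.1933] [ 0.0019 -0.0113 -0.0099]
```

Reach is adequate, but joint 4 is near its limit at 42° of tilt. I'll grip the bar beside the stem with the tool tilted -20°, and end at about +30°.

```bash
python3 - <<'E'
from h import *
np.set_printoptions(precision=4,suppress=True)
s=bot.read_state();T=target(13.2,-20);print(turn(T),np.array([.4507,0,.222])-s["tool_pos"])
E
```

```text
[ 0.251  -0.9472 -0.2179] [-0.1124 -0.0212 -0.0379]
```

Request:
{"op": "drive_tool", "data": {"motion": [[0.03,-0.11,-0.025,-0.01,0,0.01,0.2],[0.06,-0.22,-0.05,-0.02,0,0.02,0.2],[0.09,-0.34,-0.08,-0.03,-0.01,0.02,0.2],[0.12,-0.46,-0.11,-0.04,-0.01,0.02,0.2],[0.15,-0.58,-0.135,-0.06,-0.01,0.01,0.2],[0.18,-0.7,-0.16,-0.08,-0.02,0,0.2],[0.22,-0.82,-0.19,-0.1,-0.021,-0.02,0.2],[0.251,-0.947,-0.218,-0.112,-0.021,-0.038,0.2],[0.251,-0.947,-0.218,-0.112,-0.021,-0.038,0.2],[0.251,-0.947,-0.218,-0.112,-0.021,-0.038,0.2]]}}

```text
time_s: 11.45
tool_pos: [0.4472, 0.0025, 0.2203]
orientation: [-1.029, 0.812, -1.157]
force: [1.1, -0.5, 1.3]
width: 0.0343
```

```bash
python3 - <<'E'
from h import *
np.set_printoptions(precision=4,suppress=True)
s=bot.read_state();print(s["tool_pos"],s["joint_pos"],s["force"],s["width"]);T=target(13.2,-20);print(turn(T),np.array([.484,.0078,.1279])-s["tool_pos"])
c=bot.camera("wrist");save(c,"w4")
P=cloud(c);z=P[...,2];m=(z>.136)&(z<.16)&(abs(P[...,0]-.483)<.04)&(abs(P[...,1]+.0095)<.05)
if m.sum()>30:
    q=P[m];print(m.sum(),cv2.minAreaRect(q[:,:2].astype(np.float32)*1000),np.percentile(q[:,2],[50,95]))
E
```

```text
[0.4472 0.0025 0.2203] [-0.2741 -0.0961 -0.7757  0.5857  0.1649  1.0884] [ 1.1199 -0.4548  1.3316] 0.03429792253427736
[ 0.0015 -0.0029 -0.0031] [ 0.0368  0.0053 -0.0924]
1014 ((481.9504699707031, -9.927253723144531), (13.514119148254395, 50.46247482299805), 13.451780319213867) [0.1478 0.1495]
```

View pics/w4.png

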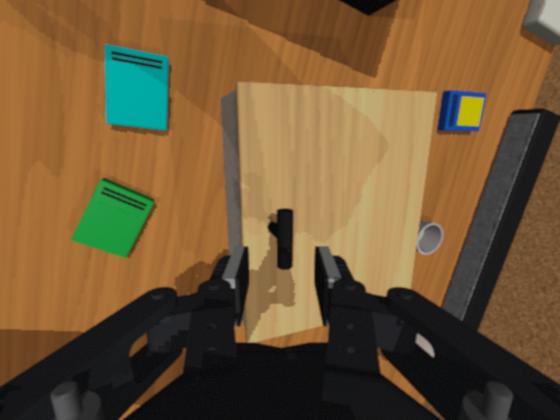

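The bar, at (286,238), lies between the fingers and parallel to the pads. Going in.

Request:
{"op": "drive_tool", "data": {"motion": [[0,0,0,0.006,0.001,-0.015,0.2],[0,0,0,0.013,0.002,-0.033,0.2],[0,0,0,0.02,0.003,-0.05,0.2],[0,0,0,0.026,0.004,-0.066,0.2],[0,0,0,0.031,0.005,-0.08,0.2],[0,0,0,0.034,0.005,-0.088,0.2],[0,0,0,0.036,0.005,-0.092,0.2],[0,0,0,0.036,0.005,-0.092,0.2],[0,0,0,0.036,0.005,-0.092,0.2]]}}

```text
time_s: 12.4
tool_pos: [0.4875, 0.0068, 0.1305]
orientation: [-1.026, 0.806, -1.158]
force: [-0.6, 0.0, 0.8]
width: 0.0341
```

Request:
{"op": "drive_tool", "data": {"motion": [[0,0,0,0,0,0,0.4],[0,0,0,0,0,0,0.6],[0,0,0,0,0,0,0.8],[0,0,0,0,0,0,1],[0,0,0,0,0,0,1],[0,0,0,0,0,0,1]], "newtons": 40}}

```text
time_s: 13.0
tool_pos: [0.4832, 0.0065, 0.1286]
orientation: [-1.031, 0.812, -1.158]
force: [-8.6, -2.7, 4.3]
width: 0.0123
```

```bash
python3 - <<'E'
from h import *
np.set_printoptions(precision=4,suppress=True)
s=bot.read_state();print(s["tool_pos"],s["joint_pos"],s["force"],s["ft_torque"],s["width"]);T=target(13.2,-20);print(turn(T))
# lid arc: keep the TCP rigid with lid
a=np.radians(13.2);hg=np.array([.6524,.0301,.1]);ax=np.array([-np.sin(a),np.cos(a),0])
for d in range(5,55,5):
    r=Rn.from_rotvec(ax*np.radians(d));print(d,r.as_rotvec(),r.apply(s["tool_pos"]-hg)+hg-s["tool_pos"])
E
```

```text
[0.4832 0.0065 0.1286] [-0.2356  0.109  -0.8539  0.2976  0.1503  1.1255] [-8.5801 -2.6968  4.3445] [-0.5909  1.9385 -0.1256] 0.012315547118261367
[ 0.004  -0.0045 -0.0024]
5 [-0.0199  0.085   0.    ] [0.0031 0.0007 0.0147]
10 [-0.0399  0.1699  0.    ] [0.0074 0.0017 0.0291]
15 [-0.0598  0.2549  0.    ] [0.0129 0.003  0.0431]
20 [-0.0797  0.3398  0.    ] [0.0195 0.0046 0.0565]
25 [-0.0996  0.4248  0.    ] [0.0273 0.0064 0.0692]
30 [-0.1196  0.5098  0.    ] [0.0361 0.0085 0.0812]
35 [-0.1395  0.5947  0.    ] [0.0459 0.0108 0.0924]
40 [-0.1594  0.6797  0.    ] [0.0567 0.0133 0.1027]
45 [-0.1793  0.7646  0.    ] [0.0682 0.016  0.1119]
50 [-0.1993  0.8496  0.    ] [0.0805 0.0189 0.1201]
```

Request:
{"op": "drive_tool", "data": {"motion": [[-0.01,0.042,0,0.001,0,0.007,1],[-0.02,0.085,0,0.003,0.001,0.015,1],[-0.03,0.127,0,0.005,0.001,0.022,1],[-0.04,0.17,0,0.007,0.002,0.029,1],[-0.05,0.212,0,0.01,0.0023,0.036,1],[-0.06,0.255,0,0.013,0.003,0.043,1],[-0.06,0.255,0,0.013,0.003,0.043,1],[-0.06,0.255,0,0.013,0.003,0.043,1]], "newtons": 40}}

```text
time_s: 13.8
tool_pos: [0.4962, 0.0095, 0.1721]
orientation: [-1.246, 0.982, -1.067]
force: [-8.6, -3.3, 1.9]
width: 0.0123
```

```bash
cat >> h.py <<'E'
def lidfit(P):
    "fit lid plane angle from upper-face points in the hinge frame"
    a=np.radians(13.2);hg=np.array([.6524,.0301,.1]);d=P-hg
    x=d[...,0]*np.cos(a)+d[...,1]*np.sin(a);y=-d[...,0]*np.sin(a)+d[...,1]*np.cos(a);z=d[...,2]
    return x,y,z
def lidangle(c,lo,hi):
    x,y,z=lidfit(cloud(c));ang=np.degrees(np.arctan2(z,-x));r=np.hypot(x,z)
    im=c["image"].astype(int);wood=(im[...,0]>im[...,2]+35)&(im[...,0]>120)
    m=(r>.06)&(r<.21)&(abs(y)<.12)&(ang>lo)&(ang<hi)&wood
    X,Z=x[m],z[m]
    if m.sum()<50: return m.sum()
    for _ in range(4):
        p=np.polyfit(-X,Z,1);e=abs(Z-np.polyval(p,-X));k=e<max(.006,2*np.median(e));X,Z=X[k],Z[k]
    return m.sum(),k.sum(),np.degrees(np.arctan(p[0])),p[1]
E
python3 - <<'E'
from h import *
np.set_printoptions(precision=4,suppress=True)
s=bot.read_state();print(s["tool_pos"],s["joint_pos"],s["force"],s["ft_torque"],s["width"])
for n in("top","scene"): print(n,lidangle(bot.camera(n),8,40))
E
```

```text
[0.4962 0.0095 0.1721] [-0.1474  0.2222 -0.5029  0.77    0.0286  1.19  ] [-8.6476 -3.3498  1.8835] [-0.4814  1.6443 -0.0868] 0.012261654200123009
top (np.int64(568), np.int64(566), np.float64(14.830761911013669), np.float64(0.009720613863568258))
scene (np.int64(3336), np.int64(3288), np.float64(15.102302519564832), np.float64(0.007589332742393726))
```

The lid reads 15°, as intended. Continuing along the arc to 50°.

Request:
{"op": "drive_tool", "data": {"motion": [[-0.01,0.042,0,0.003,0.0008,0.007,1],[-0.02,0.085,0,0.0066,0.0016,0.0134,1],[-0.03,0.127,0,0.0104,0.0025,0.0199,1],[-0.04,0.17,0,0.0144,0.0034,0.0261,1],[-0.05,0.212,0,0.0187,0.0044,0.0322,1],[-0.06,0.255,0,0.0232,0.0055,0.0381,1],[-0.07,0.297,0,0.028,0.0066,0.0438,1],[-0.08,0.34,0,0.033,0.0078,0.0493,1],[-0.08,0.34,0,0.033,0.0078,0.0493,1]]}}

```text
time_s: 14.8
tool_pos: [0.5309, 0.0177, 0.2228]
orientation: [-1.526, 1.203, -0.917]
force: [-7.6, -1.7, 5.6]
width: 0.0125
```

Request:
{"op": "drive_tool", "data": {"motion": [[-0.01,0.042,0,0.0053,0.0012,0.0053,1],[-0.02,0.085,0,0.0108,0.0025,0.0103,1],[-0.03,0.127,0,0.0164,0.0038,0.0151,1],[-0.04,0.17,0,0.0223,0.0052,0.0195,1],[-0.05,0.212,0,0.0284,0.0066,0.0237,1],[-0.06,0.255,0,0.0346,0.0081,0.0277,1],[-0.06,0.255,0,0.0346,0.0081,0.0277,1],[-0.06,0.255,0,0.0346,0.0081,0.0277,1],[-0.06,0.255,0,0.0346,0.0081,0.0277,1]]}}

```text
time_s: 15.7
tool_pos: [0.5664, 0.0261, 0.2502]
orientation: [-1.726, 1.363, -0.784]
force: [-4.4, 1.0, 2.9]
width: 0.0126
```

```bash
python3 - <<'E'
from h import *
np.set_printoptions(precision=4,suppress=True)
for i in range(2):
    s=bot.read_state();print(s["time_s"],s["tool_pos"],s["joint_pos"],s["joint_vel"],s["force"],s["width"])
    for n in("top","scene"):
        c=bot.camera(n);print(n,lidangle(c,35,68))
        if i: save(c,n+"9")
c=bot.camera("top");P=cloud(c);print("cart",P[(c["image"][...,0]>150)&(c["image"][...,1]<60)&(P[...,1]>.25)].mean(0))
for n in("spare","holder","vase","controller"):
    d=bot.pinpoint(n,"top");print(n,[(np.round(k["location"]),round(k["p"],2)) for k in d[:2]])
cv2.imwrite("pics/fin.png",np.vstack([cv2.imread("pics/top9.png")[80:],cv2.imread("pics/scene9.png")[100:360]]))
E
```

```text
15.7 [0.5664 0.0261 0.2502] [-0.0176  0.8016  0.5181  1.7983 -0.1239  1.3502] [ 0.0014 -0.0056 -0.0058 -0.0099  0.0036 -0.0004] [-4.3569  1.0496  2.9407] 0.012560488692604056
top (np.int64(2021), np.int64(1930), np.float64(50.61510595833469), np.float64(0.015450132206414407))
scene (np.int64(3563), np.int64(3397), np.float64(50.94229537747289), np.float64(0.010551345183160947))
15.8 [0.5666 0.0262 0.2503] [-0.0175  0.8013  0.5178  1.7977 -0.1239  1.3502] [ 0.0001 -0.0018 -0.0009 -0.0031 -0.0011 -0.0009] [-3.7384  0.9809  3.5127] 0.01227284675789471
top (np.int64(2027), np.int64(1941), np.float64(50.623732149231245), np.float64(0.015525410159832477))
scene (np.int64(3561), np.int64(3373), np.float64(50.996469374539394), np.float64(0.01048017186873802))
cart [0.4961 0.34   0.1513]
spare []
holder []
vase [(array([375., 155.]), 0.76)]
controller [(array([441., 273.]), 0.6)]
```

View pics/fin.png

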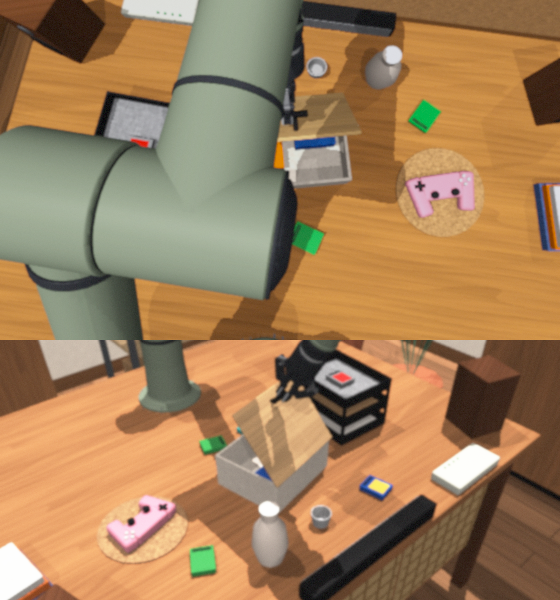

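The lid is open at about 50.8° and the arm is steady. The cartridge lies in the tray at (340,377), and the vase, holder, spare and controller are undisturbed.

```bash
python3 -c "
from plant import bot
print(bot.sign_off(), bot.read_state()['width'])"
```

```text
the job is handed in; nothing more can be done
the job is handed in; nothing more can be done
```

I moved the grey cartridge from the lid to the middle of the organizer's top tray and released it only after the tray floor took its weight. It lies flat with the label up. I then gripped the T handle beside its stem and opened the lid, and the gripper is still holding it.

- **Lid angle:** the two fixed cameras read 50.6° and 51.0° just before hand-in, with the joints almost still. I handed in at about 16 s.
- **Grip:** the gripper opening read 12.3 mm on the 14 mm bar, slightly less than expected. It stayed steady through the whole lift. Wrist force was about 5 N at the end, and the largest reading was about 10 N while gripping the handle.
- **Other things:** the spare, holder, vase and controller look unmoved in the last pictures. In the final top view the detectors did not report the spare or the holder; both show in place in the last scene-camera picture.

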